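# Check a guide bore with the collared gauge rod and show its tip at the reading board

## Robot

A 6-joint arm with a two-finger parallel gripper is mounted at the origin on a cart in front of the work surface, level with it; the furniture and walls round the work are solid. World frame = base frame: x ahead of the robot, y to its left, z up, the work surface at z = 0. Lengths are in mm, angles in rad, forces in N, time in s.
With the tool pointing down it reaches from about 350 to 775 mm from the base axis. Payload 7.3 kg.
Tool frame: the origin (TCP) lies on the centre line of the jaws, within the pads' length; the fingertips stand finger_overhang ahead of it and the grasp point (between the pads) lies 8 mm behind it (finger_overhang is the distance from the TCP to the fingertips, in mm); z points along the fingers, y is the line along which they close (so a half turn about z gives the same grasp; the last joint's range is limited). The gripper opens to 92 mm and grips with 3 to 60 N. Pads are 19 mm wide; open, the fingers measure 130 mm over their backs; the gripper's body (75 mm by 190 mm) begins 47 mm behind the grasp point.
Start: joints at [1.076, 0.342, 1.524, -0, 1.275, -0.146], TCP at [179.415, 493.411, 237.741] pointing down, gripper open.
Joint ranges: [-2.53, 2.53], [-0.77, 2.02], [0.04, 2.7], [-1, 4.14], [0.28, 2.66], [-3.11, 3.11]. Speed limits (rad/s): [2.57, 2.57, 3.14, 3.14, 3.14, 3.14].

## Interface

Orientations are given as [roll, pitch, yaw] about the fixed x, y, z axes, in that order (R = Rz(yaw) Ry(pitch) Rx(roll)).
In Python, from plant import get_obs, capture, close_job, finger_overhang gives the robot as it stands.
- The arm moves only by the shell command python3 -m inch 'ROWS'. ROWS is JSON, one flat list of numbers, 7 for each row, row after row: the turn, a rotation vector about the tool's x, y, z scaled (see below), then the shift along the tool's x, y, z scaled (see below), then the closure, from -1 (fully open) to 1 (shut). In form: [ax, ay, az, tx, ty, tz, gripper, ax, ay, az, tx, ty, tz, gripper, ...]. A call has 1 to 10 rows; each row shifts and turns the commanded pose from where the row before left it, along the tool's axes as they then stand; what a row does not reach is not made up. The controller multiplies each number of a shift by 0.8 m and each number of a turn by 1.5 rad. A row lasts 1/12 s, in which the tool goes at most 41.7 mm and 7.16 degrees, less where a joint would pass 70% of its speed; a pose out of reach is approached as far as the arm can. A call with a number of a shift or a turn outside -1 to 1 is refused whole. A call with a gripper value outside its range is refused whole. The fingers move at their own pace and stop on an object; the grip force is fixed at half the most. Time passes only in rows, so rows that do not move let the fingers close. It gives the time, the measured TCP pose, the force, the opening and the grip force at its end, in the units of the state.
- get_obs(): the state, without advancing time (a new reading comes with each control period).
- capture(name): name is "side" or "top" or "wrist"; returns a dict with "image" (480x640x3 uint8, red, green, blue), "mtx" (3x3 intrinsics, pixels), "pose" (4x4, takes a point from camera to world coordinates). Camera axes: x right, y up, looking along -z (the intrinsics and any distortion apply to the point x, -y, -z); pixel columns grow to the right and rows downward; lengths in mm; the calibration is good to about 2 mm. A picture is of the moment at which its call begins. There is no depth.
- close_job(): hands the job in; it is judged then, once.
The state is a dict: "time": time; "joint_positions": joint angles; "dq": joint speeds; "tau": joint torques, N m; "tool_pos": TCP position; "tcp_rot": TCP orientation; "contact_force": force on the tool from outside, world axes, zero at the start; "moment": the same for the moment, N m; "grip_width": finger opening in mm; "finger_force": force on a finger pad.
Only numpy, scipy, OpenCV 4.12 (cv2) and the standard library are available. Lean on these libraries where they do the work, as an engineer would, in place of code of your own. Each camera call takes 0.05 s, during which the arm holds its last target. There are 200 camera calls.

## Task

Take the gauge rod from its rest by the square handle, push it tip first into the sloping guide tube until its collar stops on the tube's mouth without forcing it, and draw it right out again. Then present it for reading: hold it level alongside the white reading board, pointing along the board, with its tip in front of the middle of the dark ring, close to the board but touching nothing. Finish still holding it there in the gripper, keeping it still, and leave the other things on the desk where they are.

Things in the scene. Friction and masses are not known exactly. Their poses are not given: they have to be found in the camera images.
- rod_handle (a point): centre of the gauge rod's handle, on the rod's axis: the point to grip. Handle: black square bar 16 x 16 mm, 50 mm long, flat sides upright at the start. The rod lies level in its rest, axis 55 mm above the desk. Axes: y along the rod, -y towards the tip; z up at the start
- rod_collar (a point): centre of the collar's front face, the face that stops on the tube; 41 mm from the handle's centre towards the tip, 100 mm from the tip
- rod_tip (a point): centre of the rod's tip end, 141 mm from the handle's centre along the rod (its -y)
- gauge_rod: the loose rod, 120 g, 204 mm long, same frame as rod_handle. Along its y in mm: handle +25 to -25, neck 12 diameter to -33, collar disc 28 diameter to -41, bare steel shaft 10 diameter to -141, the last 8 tapering to a 4 mm blunt tip; behind the handle a tail 8 diameter to +55 and an end knob 14 diameter to +63. It balances about 7 mm from the handle's centre, on the collar side
- rod_rest: fixed rest of the rod: base plate 60 x 170 x 10 mm with two black posts, notched from above, 34 mm wide, 60 mm high, 9 mm thick, under the rod's tail (y = +42 mm) and shaft (y = -100 mm); the handle is free on both sides and below. Origin on the desk below the handle's centre (to 3 mm); axes as the rod's at the start
- tube_mouth (a point): centre of the guide tube's mouth, in the plane of its flat rim, 105 mm above the desk. This frame's z axis is the tube's axis and points out of the mouth, rising 35 degrees above the horizontal, towards the left (+y side) of the fixture
- guide_tube: fixed steel guide tube, open at both ends, 105 mm long: bore of 14 mm diameter, widening in the last 14 mm into a funnel of 21 mm at the mouth; rim 29 mm over all. Origin and axes as tube_mouth: z along the tube, out of the mouth
- guide_fixture: aluminium base plate 76 x 135 x 12 mm, fixed, with two saddles that carry the sloping tube; origin on the desk straight below the mouth's centre; the tube runs down from there towards its own -y. Its z is up
- reading_point (a point): where the tip is to be presented: a point 25 mm in front of the board's face, in front of the centre of the dark ring, 110 mm above the desk. Its y axis is horizontal along the board, x points at the board, z up
- reading_board: fixed upright white board 120 mm long, 6 mm thick, top edge 140 mm above the desk, with a dark ring (30 mm inside diameter, half-way along it, centre 110 mm up) and ruled ticks on the face towards the robot; aluminium foot 66 x 120 x 12 mm. Origin on the desk below reading_point, same axes
- puck: brown round resin specimen puck, 25 mm diameter, 20 mm high, bystander, to be left where it is; origin at its underside
- tape: roll of tape lying flat, 52 mm diameter, 19 mm high, bystander, to be left where it is; origin at its underside
- vial: small white-capped glass vial, standing, 23 mm diameter, 58 mm high, bystander, to be left where it is; origin at its underside
- calipers: sliding calipers lying flat, 61 x 150 x 10 mm, bystander, to be left where it is; origin at its underside
- puck_b: black round resin specimen puck, 30 mm diameter, 17 mm high, bystander, to be left where it is; origin at its underside

How it is judged (in metres and radians):
On the way, in this order (a step that is already met when the one before it is completed fails the run):
1. the rod is in the guide tube with its collar stopped on the tube's mouth, gripped (z of rod_collar in the frame of tube_mouth below 0.003 m and distance between rod_collar and tube_mouth below 0.006 m and angle between the y axis of rod_handle and the z axis of tube_mouth, either way round below 0.08 rad and contact force between the fingers and gauge_rod above 0.5 N), for 0.2 s.
2. the rod is drawn right out of the tube, gripped (z of rod_tip in the frame of tube_mouth above 0.005 m and contact force between the fingers and gauge_rod above 0.5 N), for 0.1 s.
At the end, for the whole second after the job is handed in: after seating and withdrawal, the rod is held still in the gripper, level to 0.1 rad and along the board to 0.2 rad, tip within 15 mm sideways and in height of the ring's centre and 7 to 50 mm in front of the board, touching neither board, fixture nor rest (angle between rod_handle's own y axis and vertical between 1.4708 and 1.6708 rad and angle between the y axis of rod_handle and the y axis of reading_point, either way round below 0.2 rad and x of rod_tip in the frame of reading_point between -0.025 and 0.018 m and y of rod_tip in the frame of reading_point between -0.015 and 0.015 m and z of rod_tip in the frame of reading_point between -0.015 and 0.015 m and contact force between gauge_rod and guide_fixture below 0.2 N and contact force between gauge_rod and reading_board below 0.2 N and contact force between gauge_rod and rod_rest below 0.2 N and contact force between the fingers and gauge_rod above 0.5 N and height (world z) of rod_handle above 0.08 m and linear speed of gauge_rod below 0.02 m/s and angular speed of gauge_rod below 0.15 rad/s); the arm keeps its last pose, push and grip.
It fails at once if the rod is forced against the guide tube (over 60 N) (contact force between gauge_rod and guide_tube above 60 N).
It fails at once if a bystander is disturbed (moved over 30 mm) (distance of any of puck, tape, vial, calipers, puck_b from where it was at the start of the episode above 0.03 m).
It also fails if it takes over 51 s, if anything falls off the work surface, if the arm or the gripper's body presses on something with over 40 N, if the wrist force passes 120 N, or if a joint passes its speed limit or range.

## Working session

There is one attempt and no reset: what is moved stays moved. The work goes in short steps, Python scripts to look and compute and a shell command to move; the robot and the scene stay as the last step left them, time stands still between calls to the robot, and variables do not carry over. Pictures are saved under pics/ and viewed, at most 10 in all, crops included, and the job is handed in when it is done.

```bash
mkdir -p pics; ls
python3 - <<'E'
from plant import *
import cv2,numpy as np
print(get_obs(),finger_overhang)
for n in("top","side"):
    c=capture(n);cv2.imwrite(f"pics/{n}0.png",c["image"][:,:,::-1]);np.savez(f"pics/{n}0.npz",**c);print(n,c["mtx"].tolist(),np.round(c["pose"],3).tolist(),[k for k in c])
E
```

```text
pics
{'time': 0.0, 'joint_positions': array([ 1.07597957e+00,  3.42725929e-01,  1.52502605e+00, -1.21024222e-05,
        1.27536836e+00, -1.46000843e-01]), 'dq': array([-0.00020443,  0.00211108,  0.00062346,  0.00065069, -0.00057759,
        0.00040609]), 'tau': array([ 2.75331353e-03, -4.31245387e+01, -2.44218886e+01,  7.18800444e-02,
        5.58816385e-02, -1.55294060e-04]), 'tool_pos': array([179.23479873, 493.04623173, 237.04012246]), 'tcp_rot': array([-3.14007954e+00, -2.10801692e-04,  2.79278011e+00]), 'contact_force': array([ 0.63067361, -0.17569491, -0.57764561]), 'moment': array([0.03324535, 0.03263962, 0.01455579]), 'finger_force': 0.0, 'grip_width': 91.74520780556034} 11.0
top [[489.845091580966, 0.0, 320.7186838518383], [0.0, 489.845091580966, 245.0845363185197], [0.0, 0.0, 1.0]] [[-0.051, 0.974, -0.222, 340.795], [-0.999, -0.051, 0.009, -170.343], [-0.003, 0.222, 0.975, 1100.696], [0.0, 0.0, 0.0, 1.0]] ['image', 'mtx', 'pose']
side [[438.8294590885936, 0.0, 323.57664824993117], [0.0, 438.8294590885936, 240.9612358120194], [0.0, 0.0, 1.0]] [[0.982, 0.113, -0.153, 435.255], [-0.19, 0.66, -0.727, -856.479], [0.019, 0.743, 0.669, 712.312], [0.0, 0.0, 0.0, 1.0]] ['image', 'mtx', 'pose']
```

View pics/top0.png

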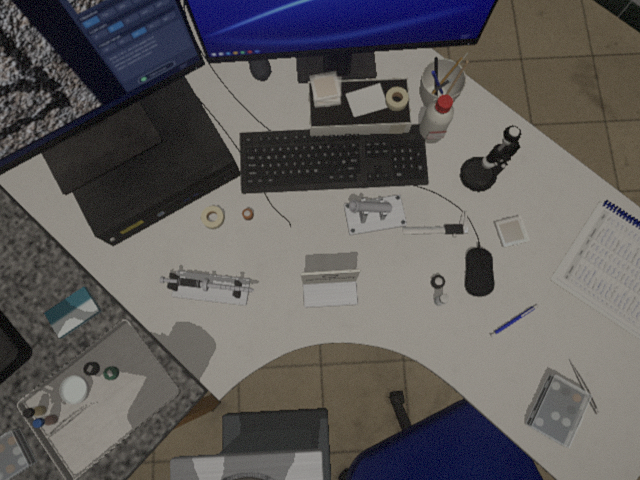

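View pics/side0.png

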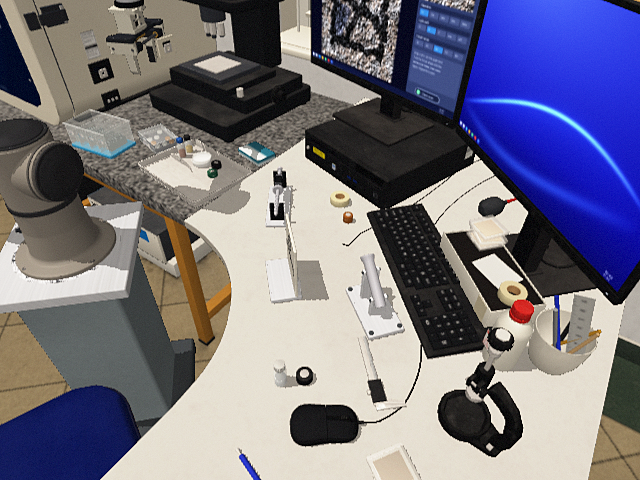

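Top view: the rod in its rest is near (210,283), the tube fixture near (375,212), the board near (330,280), and the bystanders are at (213,216), (248,213), (438,288) and (437,229). I'll enlarge the crops next.

Run:
```python
import cv2,numpy as np
t=cv2.imread("pics/top0.png");s=cv2.imread("pics/side0.png")
f=lambda i,x,y,w,h,W,H:cv2.resize(i[y:y+h,x:x+w],(W,H),interpolation=cv2.INTER_CUBIC)
a=f(t,155,255,110,55,440,220);b=f(t,290,185,130,130,360,360) 
A=np.zeros((600,800,3),np.uint8)
A[:220,:440]=a                       # x4 origin 155,255
A[:300,440:740]=f(t,335,180,75,75,300,300) # x4
A[220:520,:320]=f(t,290,240,80,75,320,300) #x4
A[300:600,440:740]=f(s,340,245,75,75,300,300)#x4
cv2.imwrite("pics/crop0.png",A)
B=np.zeros((600,800,3),np.uint8)
B[:300,:300]=f(s,250,160,60,60,300,300) #x5
B[:450,320:620]=f(s,255,210,60,90,300,450) #x5
cv2.imwrite("pics/crop1.png",B)
```

```text
(no output)
```

View pics/crop0.png

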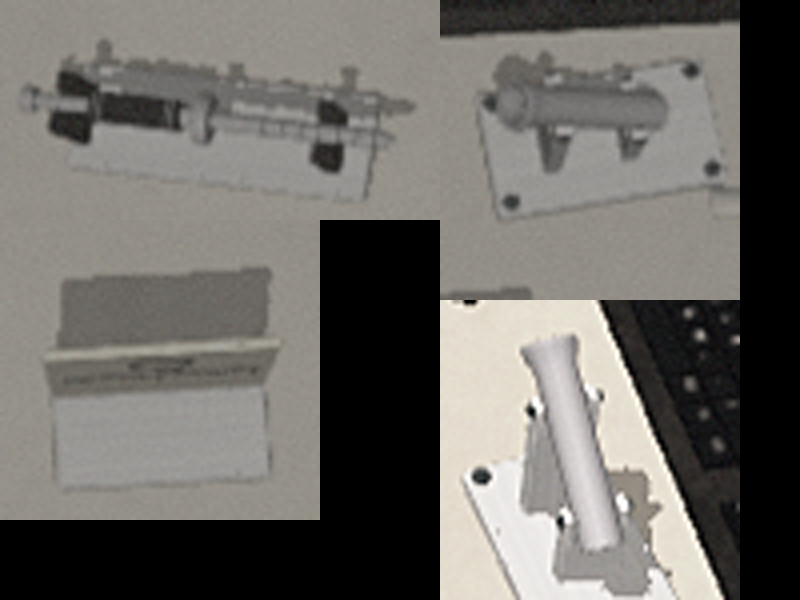

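View pics/crop1.png

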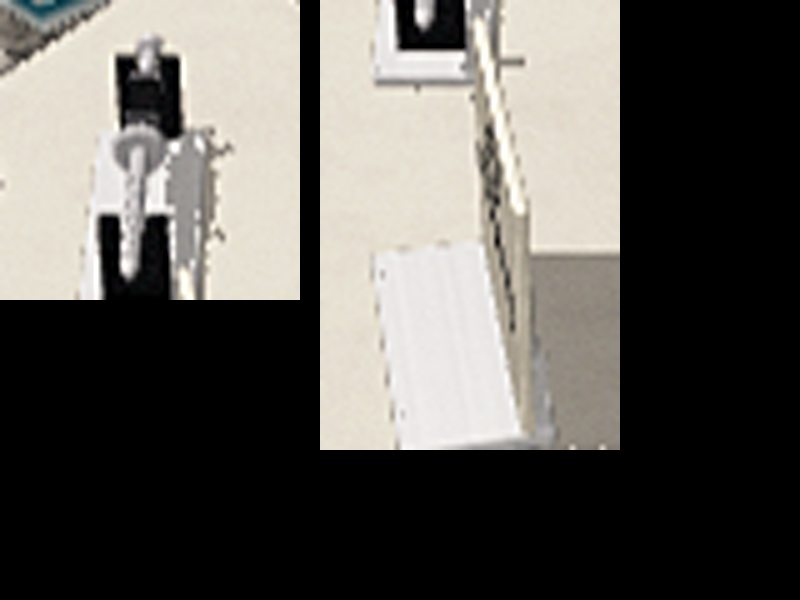

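The picks, in top-image pixels, are:
- Rod: knob end (160.5,279.5), tip (254,289.5), handle about (190,282.5).
- Tube: mouth about (353,206.7), lower end about (390,207); in the side image, mouth (367.5,255.5) and lower end (381,306).
- Board: top edge from (301,273) to (360,270.5).

```bash
cat > h.py <<'E'
import numpy as np, cv2
from scipy.spatial.transform import Rotation as R
def ray(c,p):
    d=np.linalg.inv(c["mtx"])@[p[0],p[1],1.]; d=c["pose"][:3,:3]@(d*[1,-1,-1])
    return c["pose"][:3,3],d
def plane(c,p,z):
    o,d=ray(c,p); return o+d*(z-o[2])/d[2]
def tri(c1,p1,c2,p2):
    o1,d1=ray(c1,p1);o2,d2=ray(c2,p2)
    s=np.linalg.lstsq(np.c_[d1,-d2],o2-o1,rcond=None)[0]
    a,b=o1+s[0]*d1,o2+s[1]*d2; return (a+b)/2,np.linalg.norm(a-b)
def px(c,X):
    q=(np.linalg.inv(c["pose"])@np.append(X,1))[:3]*[1,-1,-1]; q=c["mtx"]@q; return q[:2]/q[2]
E
python3 - <<'E'
from h import *
T=dict(np.load("pics/top0.npz"));S=dict(np.load("pics/side0.npz"))
np.set_printoptions(precision=1,suppress=True)
k,t,h=[plane(T,p,55) for p in((160.5,279.5),(253.7,289.5),(190,282.5))]
print("rod",k,t,h,np.linalg.norm(k-t)); u=(k-t)/np.linalg.norm(k-t);print("handle",t+u*141,k-u*63,"yaw y",np.degrees(np.arctan2(u[1],u[0])))
sk,st=[(250+x/5,160+y/5) for x,y in((151,38),(130,278))]
print("side rod",plane(S,sk,55),plane(S,st,55))
print("tri",tri(T,(160.5,279.5),S,sk),tri(T,(253.7,289.5),S,st))
print("mouth top",plane(T,(353,206.7),105),"side",plane(S,(367.5,255.5),105),tri(T,(353,206.7),S,(367.5,255.5)))
print("low top",plane(T,(390,207),45),"side",plane(S,(380.7,306),45))
f=lambda x,y:plane(T,(335+(x-440)/4,180+y/4),12)
c=[f(*p) for p in((478,95),(700,62),(727,183),(497,217))];print("fix",c)
for a,b in((0,1),(3,2)):
    d=c[a]-c[b];print("yaw",np.degrees(np.arctan2(d[1],d[0])),np.linalg.norm(d))
g=lambda x,y,z:plane(T,(290+x/4,240+(y-220)/4),z)
a,b=g(45,350,140),g(280,340,140);print("board top",a,b,np.degrees(np.arctan2(*(a-b)[1::-1])),np.linalg.norm(a-b))
a,b=g(62,490,0),g(270,476,0);print("foot near",a,b,np.degrees(np.arctan2(*(a-b)[1::-1])))
print("ring",g(162,366,110))
E
```

```text
rod [520.6 169.4  55. ] [488.5 -31.   55. ] [510.8 105.8  55. ] 202.9317869117765
handle [510.8 108.3  55. ] [510.6 107.2  55. ] yaw y 80.89806624511256
side rod [525.9 172.8  55. ] [491.4 -34.2  55. ]
tri (array([523. , 169. ,  56.9]), np.float64(5.30813198240949)) (array([490.3, -30.4,  51.7]), np.float64(2.6590093000572064))
mouth top [ 647.1 -251.9  105. ] side [ 653. -254.  105.] (array([ 650.8, -252.3,  102.5]), np.float64(5.663289605754375))
low top [ 660.5 -339.8   45. ] side [ 662.5 -337.    45. ]
fix [array([ 683.9, -240.2,   12. ]), array([ 697.2, -370.7,   12. ]), array([ 623.6, -379.8,   12. ]), array([ 610.4, -246.6,   12. ])]
yaw 95.82201502967668 131.15830111759135
yaw 95.65927959270805 133.930804541255
board top [ 505.5 -137.4  140. ] [ 504.5 -254.2  140. ] 89.49148233211017 116.86506375119448
foot near [ 449.7 -138.7    0. ] [ 451.5 -255.5    0. ] 90.87440545072029
ring [ 499.3 -195.7  110. ]
```

Fixes from the two views:
- **Rod handle:** about (511,108,55), yaw 80.9°.
- **Tube mouth:** about (650,-253,105), yaw about 96–97°.
- **Ring:** about (499,-196,110), board yaw about 90°.

The bystanders are well clear. Next I plan the approach above the handle.

```bash
cat >> h.py <<'E'
def rot(yaw,tilt=0):
    # tool x along horizontal yaw dir (deg), z down; then turned by tilt deg about tool y
    return R.from_euler("xyz",[np.pi,0,np.radians(yaw)])*R.from_euler("y",np.radians(tilt))
def plan(p,r,n,back=0.,o=None):
    """constant row, n times, to put the point 8 mm behind the TCP at p with orientation r"""
    if o is None:
        from plant import get_obs; o=get_obs()
        p0,r0=o["tool_pos"],R.from_euler("xyz",o["tcp_rot"])
    else: p0,r0=o
    p1=np.array(p,float)+r.as_matrix()[:,2]*8
    D=r0.inv()*r; v=D.as_rotvec()/n
    M=sum(R.from_rotvec(k*v).as_matrix() for k in range(n))
    t=np.linalg.solve(M,r0.as_matrix().T@(p1-p0))
    print(n,"x",np.round(np.r_[v/1.5,t/800],4).tolist(),"step mm %.1f deg %.2f"%(np.linalg.norm(t),np.degrees(np.linalg.norm(v))))
    return p1,r
def pose():
    from plant import get_obs; o=get_obs(); r=R.from_euler("xyz",o["tcp_rot"])
    g=o["tool_pos"]-8*r.as_matrix()[:,2]
    print("t %.2f"%o["time"],"grasp",np.round(g,1),"x",np.round(r.as_matrix()[:,0],3),"z",np.round(r.as_matrix()[:,2],3),"F",np.round(o["contact_force"],1),"w %.1f f %.1f"%(o["grip_width"],o["finger_force"]),"q",np.round(o["joint_positions"],2))
E
python3 -c "
from h import *
plan([511,108,230],rot(80.9),16)"
```

```text
16 x [-0.0001, 0.0, 0.0575, -0.0426, 0.0059, 0.0012] step mm 34.4 deg 4.94
```

```bash
python3 -m inch '[0,0,0.0575,-0.0426,0.0059,0.0012,-1, 0,0,0.0575,-0.0426,0.0059,0.0012,-1, 0,0,0.0575,-0.0426,0.0059,0.0012,-1, 0,0,0.0575,-0.0426,0.0059,0.0012,-1, 0,0,0.0575,-0.0426,0.0059,0.0012,-1, 0,0,0.0575,-0.0426,0.0059,0.0012,-1, 0,0,0.0575,-0.0426,0.0059,0.0012,-1, 0,0,0.0575,-0.0426,0.0059,0.0012,-1]' && python3 -m inch '[0,0,0.0575,-0.0426,0.0059,0.0012,-1, 0,0,0.0575,-0.0426,0.0059,0.0012,-1, 0,0,0.0575,-0.0426,0.0059,0.0012,-1, 0,0,0.0575,-0.0426,0.0059,0.0012,-1, 0,0,0.0575,-0.0426,0.0059,0.0012,-1, 0,0,0.0575,-0.0426,0.0059,0.0012,-1, 0,0,0.0575,-0.0426,0.0059,0.0012,-1, 0,0,0.0575,-0.0426,0.0059,0.0012,-1, 0,0,0,0,0,0,-1, 0,0,0,0,0,0,-1]'
python3 - <<'E'
from h import *; from plant import *
pose()
c=capture("wrist");cv2.imwrite("pics/w1.png",c["image"][:,:,::-1]);np.savez("pics/w1.npz",**c)
print(np.round(c["pose"],2).tolist())
E
```

```text
time: 0.77
tool_pos: [415.8, 359.8, 229.5]
tcp_rot: [-3.141, -0.0, 2.099]
contact_force: [0.1, 0.1, -0.4]
grip_width: 92.1
finger_force: 0.0
time: 1.6
tool_pos: [511.6, 107.6, 222.0]
tcp_rot: [-3.141, -0.0, 1.41]
contact_force: [0.4, 1.1, 1.0]
grip_width: 91.7
finger_force: 0.0
t 1.60 grasp [511.6 107.6 230. ] x [0.16  0.987 0.   ] z [-0.001  0.    -1.   ] F [0.4 1.1 1. ] w 91.7 f 0.0 q [0.06 0.35 1.55 0.   1.24 0.22]
[[0.99, 0.15, 0.04, 523.39], [-0.16, 0.95, 0.27, 179.78], [-0.0, -0.27, 0.96, 367.36], [0.0, 0.0, 0.0, 1.0]]
```

View pics/w1.png

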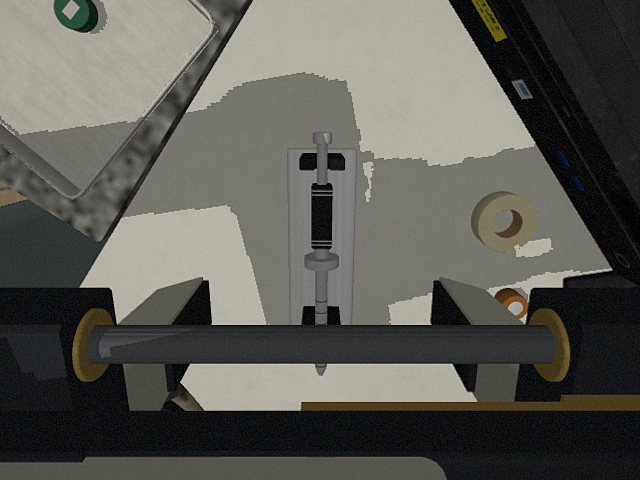

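The rod is centred and straight in the wrist view: knob end (322,132), handle from about (321.5,184) to (321.5,249), tip (321,375).

Run:
```python
from h import *
np.set_printoptions(precision=1,suppress=True)
c=dict(np.load("pics/w1.npz"))
k,t,a,b=plane(c,(322,132),58),plane(c,(321,375),54),plane(c,(321.5,184),63),plane(c,(321.5,249),63)
u=(k-t)[:2];yaw=np.degrees(np.arctan2(u[1],u[0]));u/=np.linalg.norm(u)
print(k,t,np.linalg.norm(k-t),yaw,"h",t[:2]+u*141,k[:2]-u*63,"handle",a,b,np.linalg.norm(a-b),(a+b)/2)
h=(t[:2]+u*141+k[:2]-u*63)/2
plan([h[0],h[1],55],rot(yaw),8)
```

```text
[522.7 170.3  58. ] [489.3 -31.9  54. ] 204.93227934737882 80.62039852347387 h [512.3 107.3] [512.4 108.1] handle [516.4 133.8  63. ] [508.4  84.2  63. ] 50.257957753790464 [512.4 109.   63. ]
8 x [-0.0001, -0.0, 0.0004, -0.0002, 0.0002, 0.0274] step mm 21.9 deg 0.04
```

```bash
python3 -m inch '[0,0,0.0004,-0.0002,0.0002,0.0274,-1, 0,0,0.0004,-0.0002,0.0002,0.0274,-1, 0,0,0.0004,-0.0002,0.0002,0.0274,-1, 0,0,0.0004,-0.0002,0.0002,0.0274,-1, 0,0,0.0004,-0.0002,0.0002,0.0274,-1, 0,0,0.0004,-0.0002,0.0002,0.0274,-1, 0,0,0.0004,-0.0002,0.0002,0.0274,-1, 0,0,0.0004,-0.0002,0.0002,0.0274,-1, 0,0,0,0,0,0,-1, 0,0,0,0,0,0,-1]' && python3 -m inch '[0,0,0,0,0,0,1, 0,0,0,0,0,0,1, 0,0,0,0,0,0,1, 0,0,0,0,0,0,1, 0,0,0,0,0,0,1, 0,0,0,0,0,0,1, 0,0,0,0,0,0,1, 0,0,0,0,0,0,1, 0,0,0,0,0,0,1, 0,0,0,0,0,0,1]'; python3 -c "
from h import *
pose()
a=plan([512.4,108,130],rot(80.6),5)
# preinsert: mouth M, axis out a
yaw=96.5;ax=np.array([np.cos(np.radians(yaw))*np.cos(np.radians(35)),np.sin(np.radians(yaw))*np.cos(np.radians(35)),np.sin(np.radians(35))])
M=np.array([650,-253,105])
for t in(35,-35):print(rot(yaw,t).as_matrix()[:,0],ax)
g=M+ax*(141+60)
print(g)
"
```

```text
time: 2.48
tool_pos: [511.8, 108.9, 46.4]
tcp_rot: [-3.139, 0.0, 1.41]
contact_force: [0.4, -1.2, 0.9]
grip_width: 91.6
finger_force: 0.0
time: 3.32
tool_pos: [512.6, 107.6, 47.0]
tcp_rot: [-3.141, -0.0, 1.408]
contact_force: [0.5, -0.0, -0.2]
grip_width: 29.6
finger_force: 0.0
t 3.32 grasp [512.6 107.6  55. ] x [0.162 0.987 0.   ] z [-0.  0. -1.] F [ 0.5 -0.  -0.2] w 29.6 f 0.0 q [0.06 0.57 1.76 0.   0.81 0.22]
5 x [-0.0, -0.0, 0.0002, 0.0001, -0.0001, -0.0188] step mm 15.0 deg 0.01
[-0.09273064  0.81388642  0.57357644] [-0.09273064  0.81388642  0.57357644]
[-0.09273064  0.81388642 -0.57357644] [-0.09273064  0.81388642  0.57357644]
[631.36114056 -89.40883024 220.28886371]
```

```bash
python3 -m inch '[0,0,0,0,0,0,1, 0,0,0,0,0,0,1, 0,0,0,0,0,0,1, 0,0,0,0,0,0,1, 0,0,0,0,0,0,1, 0,0,0,0,0,0,1]' && python3 -m inch '[0,0,0,0,0,-0.006,1, 0,0,0,0,0,-0.015,1, 0,0,0,0,0,-0.025,1, 0,0,0,0,0,-0.04,1, 0,0,0,0,0,-0.04,1, 0,0,0,0,0,-0.03,1, 0,0,0,0,0,0,1]'; python3 -c "
from h import *
pose()
yaw=96.5;ax=rot(yaw,35).as_matrix()[:,0]
M=np.array([650,-253,105])
plan(M+ax*(141+70)+[0,0,20],rot(yaw,35),10)
"
```

```text
time: 3.82
tool_pos: [512.6, 107.6, 47.0]
tcp_rot: [-3.141, -0.0, 1.408]
contact_force: [-0.6, 1.1, -0.1]
grip_width: 15.8
finger_force: 30.0
time: 4.4
tool_pos: [515.3, 107.9, 177.2]
tcp_rot: [3.132, -0.002, 1.408]
contact_force: [0.4, 0.7, -0.7]
grip_width: 15.8
finger_force: 30.0
t 4.40 grasp [515.3 107.9 185.2] x [0.162 0.987 0.002] z [ 0.01   0.001 -1.   ] F [ 0.4  0.7 -0.7] w 15.8 f 30.0 q [0.06 0.4  1.62 0.   1.12 0.22]
10 x [0.0063, 0.0404, -0.0176, -0.0199, 0.0151, -0.014] step mm 22.9 deg 3.83
```

```bash
python3 -m inch '[0.0063,0.0404,-0.0176,-0.0199,0.0151,-0.014,1, 0.0063,0.0404,-0.0176,-0.0199,0.0151,-0.014,1, 0.0063,0.0404,-0.0176,-0.0199,0.0151,-0.014,1, 0.0063,0.0404,-0.0176,-0.0199,0.0151,-0.014,1, 0.0063,0.0404,-0.0176,-0.0199,0.0151,-0.014,1, 0.0063,0.0404,-0.0176,-0.0199,0.0151,-0.014,1, 0.0063,0.0404,-0.0176,-0.0199,0.0151,-0.014,1, 0.0063,0.0404,-0.0176,-0.0199,0.0151,-0.014,1, 0.0063,0.0404,-0.0176,-0.0199,0.0151,-0.014,1, 0.0063,0.0404,-0.0176,-0.0199,0.0151,-0.014,1]' && python3 -m inch '[0,0,0,0,0,0,1, 0,0,0,0,0,0,1, 0,0,0,0,0,0,1]'
python3 - <<'E'
from h import *; from plant import *
pose()
o=np.zeros((480,1280,3),np.uint8)
for n in("wrist","top","side"):
    c=capture(n);cv2.imwrite(f"pics/{n}2.png",c["image"][:,:,::-1]);np.savez(f"pics/{n}2.npz",**c)
t=cv2.imread("pics/top2.png");s=cv2.imread("pics/side2.png");w=cv2.imread("pics/wrist2.png")
A=np.zeros((600,800,3),np.uint8)
A[:300,:400]=cv2.resize(w,(400,300))
A[:300,400:]=cv2.resize(t[165:255,300:420],(400,300),interpolation=cv2.INTER_CUBIC) # 10/3
A[300:,:400]=cv2.resize(s[220:310,310:430],(400,300),interpolation=cv2.INTER_CUBIC)
A[300:,400:]=cv2.resize(s[100:280,250:490],(400,300))
cv2.imwrite("pics/m2.png",A)
E
```

```text
time: 5.23
tool_pos: [628.1, -78.7, 233.0]
tcp_rot: [-3.13, -0.614, 1.678]
contact_force: [0.5, 0.2, -1.0]
grip_width: 16.1
finger_force: 30.0
time: 5.48
tool_pos: [627.5, -77.0, 232.2]
tcp_rot: [-3.127, -0.612, 1.675]
contact_force: [-0.0, 0.1, -1.1]
grip_width: 15.6
finger_force: 30.0
t 5.48 grasp [628.1 -81.6 238.7] x [-0.085  0.814  0.574] z [-0.074  0.57  -0.818] F [-0.   0.1 -1.1] w 15.6 f 30.0 q [-0.48  0.71  1.06  0.5   1.73 -0.6 ]
```

View pics/m2.png

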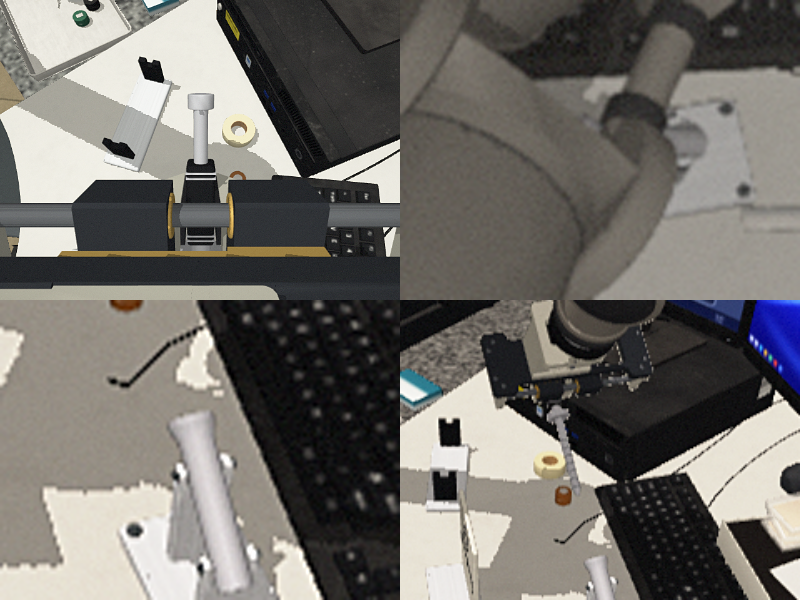

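The rod is gripped and tilted, and the side view shows its tip near (355,214) and the tube mouth near (368,255.5). The arm hides the mouth in the top view, so I'll take one wrist look at the tube from above with the rod level. First I check clearances to the monitor and bottle.

Run:
```python
from h import *
T=dict(np.load("pics/top0.npz"));S=dict(np.load("pics/side0.npz"))
np.set_printoptions(precision=0,suppress=True)
print("mon",[plane(T,p,z) for p in((330,55),(480,40)) for z in(150,300)])
print("bottle top",tri(T,(445,103),S,(521,311)),"scope top",tri(T,(512,132),S,(499,335)))
plan([642,-295,250],rot(94,0),10)
```

```text
mon [array([ 981., -221.,  150.]), array([ 880., -213.,  300.]), array([1000., -552.,  150.]), array([ 896., -492.,  300.])]
bottle top (array([ 859., -462.,  140.]), np.float64(0.5509957466490676)) scope top (array([ 742., -557.,  230.]), np.float64(0.3843835930619063))
10 x [-0.0015, -0.0407, 0.0027, -0.026, -0.0008, -0.0101] step mm 22.3 deg 3.51
```

```bash
python3 -m inch '[-0.0015,-0.0407,0.0027,-0.026,-0.0008,-0.0101,1, -0.0015,-0.0407,0.0027,-0.026,-0.0008,-0.0101,1, -0.0015,-0.0407,0.0027,-0.026,-0.0008,-0.0101,1, -0.0015,-0.0407,0.0027,-0.026,-0.0008,-0.0101,1, -0.0015,-0.0407,0.0027,-0.026,-0.0008,-0.0101,1, -0.0015,-0.0407,0.0027,-0.026,-0.0008,-0.0101,1, -0.0015,-0.0407,0.0027,-0.026,-0.0008,-0.0101,1, -0.0015,-0.0407,0.0027,-0.026,-0.0008,-0.0101,1, -0.0015,-0.0407,0.0027,-0.026,-0.0008,-0.0101,1, -0.0015,-0.0407,0.0027,-0.026,-0.0008,-0.0101,1]' && python3 -m inch '[0,0,0,0,0,0,1, 0,0,0,0,0,0,1, 0,0,0,0,0,0,1]'
python3 - <<'E'
from h import *; from plant import *
pose()
c=capture("wrist");cv2.imwrite("pics/w3.png",c["image"][:,:,::-1]);np.savez("pics/w3.npz",**c)
E
```

```text
time: 6.47
tool_pos: [641.8, -296.2, 242.0]
tcp_rot: [-3.141, 0.003, 1.64]
contact_force: [0.2, -0.7, -0.7]
grip_width: 15.7
finger_force: 30.0
time: 6.72
tool_pos: [641.6, -294.8, 240.6]
tcp_rot: [-3.14, -0.003, 1.64]
contact_force: [-0.3, 1.5, -1.3]
grip_width: 15.9
finger_force: 30.0
t 6.72 grasp [ 641.6 -294.8  248.6] x [-0.069  0.998  0.003] z [-0.002  0.003 -1.   ] F [-0.3  1.5 -1.3] w 15.9 f 30.0 q [-0.54  0.7   0.92  0.    1.53 -0.61]
```

View pics/w3.png

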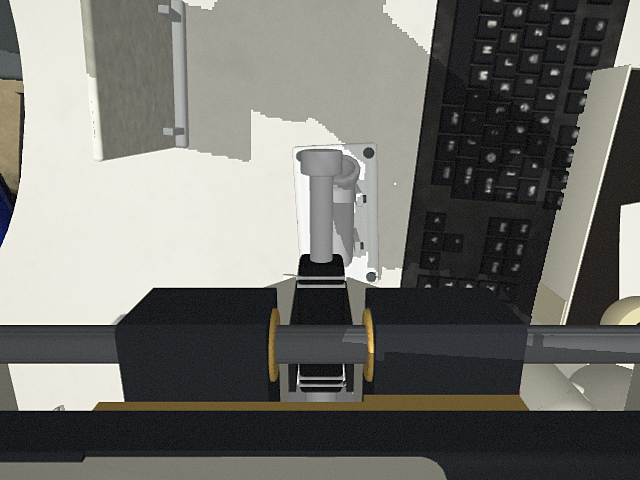

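The held rod covers the tube at (320,200). The plate's top edge is at row 145 with screws at (369,152) and (371,277). I'll slide 55 mm sideways for a clear look.

```bash
python3 -m inch '[0,0,0,-0.007,-0.023,0,1, 0,0,0,-0.007,-0.023,0,1, 0,0,0,-0.007,-0.023,0,1, 0,0,0,0,0,0,1, 0,0,0,0,0,0,1, 0,0,0,0,0,0,1]'
python3 - <<'E'
from h import *; from plant import *
pose()
c=capture("wrist");cv2.imwrite("pics/w4.png",c["image"][:,:,::-1]);np.savez("pics/w4.npz",**c)
i=c["image"][100:300,280:480,::-1];cv2.imwrite("pics/w4c.png",cv2.resize(i,(600,600),interpolation=cv2.INTER_CUBIC))
E
```

```text
time: 7.27
tool_pos: [588.3, -316.3, 240.6]
tcp_rot: [-3.141, -0.002, 1.64]
contact_force: [0.8, -0.1, -2.1]
grip_width: 15.6
finger_force: 30.0
t 7.27 grasp [ 588.3 -316.4  248.6] x [-0.069  0.998  0.002] z [-0.001  0.001 -1.   ] F [ 0.8 -0.1 -2.1] w 15.6 f 30.0 q [-0.61  0.62  1.07  0.    1.46 -0.68]
```

View pics/w4c.png

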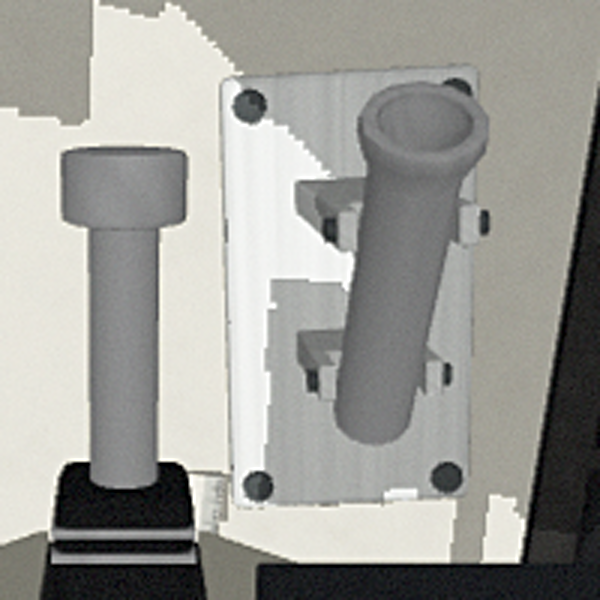

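The rim is clear: funnel opening centred at (421.5,140.5) in the full image, lower tube end about (404.7,240.7), plate screws at (363.3,135), (432.3,130.7), (366,262.3) and (428.7,259).

Run:
```python
from h import *
np.set_printoptions(precision=2,suppress=True)
c=dict(np.load("pics/w4.npz"))
f=lambda x,y,z:plane(c,(280+x/3,100+y/3),z)
M=f(424.5,121,105);L=f(374,422,44.8)
print("M",M,"L",L); d=M-L;print("yaw",np.degrees(np.arctan2(d[1],d[0])),np.linalg.norm(d),np.degrees(np.arcsin(d[2]/np.linalg.norm(d))))
s=[f(*p,13) for p in((250,105),(457,90),(258,487),(446,477))];print(np.array(s))
for a,b in((0,2),(1,3)): e=s[a]-s[b];print(np.degrees(np.arctan2(e[1],e[0])),np.linalg.norm(e))
cc=[f(*p,12) for p in((220,80),(232,502))];e=cc[0]-cc[1];print("left edge",np.degrees(np.arctan2(e[1],e[0])),np.linalg.norm(e))
# held rod knob check: knob centre back end at (124,152..) handle height
T=dict(np.load("pics/top0.npz"));S=dict(np.load("pics/side0.npz"))
print("tri",tri(c,(421.5,140.5),S,(367.8,255.4)),tri(c,(421.5,140.5),T,(353,206.7)))
k=f(124,150,255.6);n=f(124,488,252.6);g=np.array([588.3,-316.4,248.6]);print("knob",k,n,k-g)
```

```text
M [ 650.73 -252.54  105.  ] L [ 662.05 -338.9    44.8 ]
yaw 97.47148433942641 105.87420403432904 34.652609447903174
[[ 621.36 -254.47   13.  ]
 [ 681.01 -246.08   13.  ]
 [ 635.32 -371.7    13.  ]
 [ 694.37 -364.24   13.  ]]
96.78666714840398 118.06141305900233
96.45033146503874 118.9126244352207
left edge 96.86338421283153 130.54673544693762
tri (array([ 652.52, -252.86,  103.81]), np.float64(2.916479342646153)) (array([ 659.77, -254.53,   65.38]), np.float64(1.506602919724658))
knob [ 584.17 -252.79  255.6 ] [ 586.8 -290.6  252.6] [-4.13 63.61  7.  ]
```

```bash
cat >> h.py <<'E'
M=np.array([650.7,-252.6,105.]); YAW=96.8; RT=rot(YAW,35); AX=RT.as_matrix()[:,0]
E
python3 -c "
from h import *
plan(M+AX*(141+50),RT,12)"
```

```text
12 x [0.0008, 0.0339, -0.0027, 0.0213, 0.0066, 0.0097] step mm 19.4 deg 2.92
```

```bash
python3 -m inch '[0.0008,0.0339,-0.0027,0.0213,0.0066,0.0097,1, 0.0008,0.0339,-0.0027,0.0213,0.0066,0.0097,1, 0.0008,0.0339,-0.0027,0.0213,0.0066,0.0097,1, 0.0008,0.0339,-0.0027,0.0213,0.0066,0.0097,1, 0.0008,0.0339,-0.0027,0.0213,0.0066,0.0097,1, 0.0008,0.0339,-0.0027,0.0213,0.0066,0.0097,1, 0.0008,0.0339,-0.0027,0.0213,0.0066,0.0097,1, 0.0008,0.0339,-0.0027,0.0213,0.0066,0.0097,1]' && python3 -m inch '[0.0008,0.0339,-0.0027,0.0213,0.0066,0.0097,1, 0.0008,0.0339,-0.0027,0.0213,0.0066,0.0097,1, 0.0008,0.0339,-0.0027,0.0213,0.0066,0.0097,1, 0.0008,0.0339,-0.0027,0.0213,0.0066,0.0097,1, 0,0,0,0,0,0,1, 0,0,0,0,0,0,1, 0,0,0,0,0,0,1]'
python3 - <<'E'
from h import *; from plant import *
pose()
c=capture("side");np.savez("pics/side5.npz",**c)
x,y=340,205
cv2.imwrite("pics/s5.png",cv2.resize(c["image"][y:y+80,x-20:x+60,::-1],(560,560),interpolation=cv2.INTER_CUBIC))
o=get_obs();r=R.from_euler("xyz",o["tcp_rot"]);A=r.as_matrix();g=o["tool_pos"]-8*A[:,2]
for s in(141,41,0): print(s,(px(c,g-s*A[:,0])-[320,205])*7)
print("M",(px(c,M)-[320,205])*7)
plan(M+AX*(141-10),RT,6)
E
```

```text
time: 7.98
tool_pos: [618.6, -168.2, 203.3]
tcp_rot: [-3.137, -0.41, 1.672]
contact_force: [0.9, 0.2, -1.0]
grip_width: 15.9
finger_force: 30.0
time: 8.57
tool_pos: [631.0, -93.7, 207.8]
tcp_rot: [-3.141, -0.609, 1.689]
contact_force: [-0.5, 0.3, -0.9]
grip_width: 15.5
finger_force: 30.0
t 8.57 grasp [631.5 -98.3 214.4] x [-0.097  0.814  0.572] z [-0.068  0.568 -0.82 ] F [-0.5  0.3 -0.9] w 15.5 f 30.0 q [-0.5   0.74  1.07  0.49  1.7  -0.65]
141 [277.69365446 188.01936041]
41 [ 191.38215137 -133.08223178]
0 [ 157.05556223 -260.78621137]
M [323.56924524 350.97737372]
6 x [0.0, 0.0002, -0.0001, -0.0123, 0.0002, 0.0002] step mm 9.8 deg 0.02
```

View pics/s5.png

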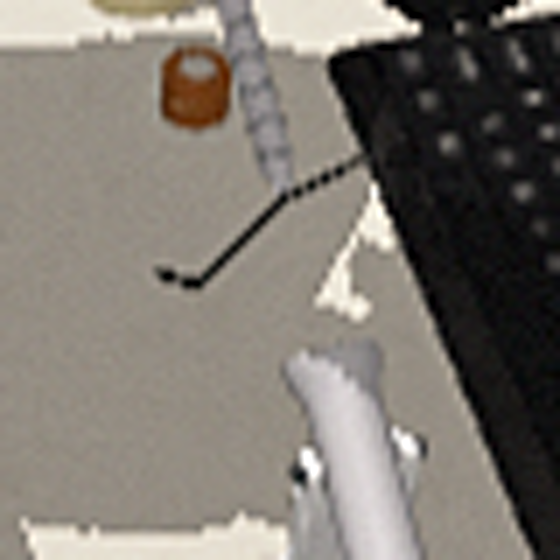

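In the side view the tip is at (286,190) and the mouth centre at (333,353). Both sit about 8–9 crop pixels right of prediction, so the camera bias is shared and the alignment holds. I start the insertion.

```bash
python3 -m inch '[0,0.0002,0,-0.0123,0.0002,0.0002,1, 0,0.0002,0,-0.0123,0.0002,0.0002,1, 0,0.0002,0,-0.0123,0.0002,0.0002,1, 0,0.0002,0,-0.0123,0.0002,0.0002,1, 0,0.0002,0,-0.0123,0.0002,0.0002,1, 0,0.0002,0,-0.0123,0.0002,0.0002,1, 0,0,0,0,0,0,1]' && python3 -m inch '[0,0,0,-0.006,0,0,1, 0,0,0,-0.006,0,0,1, 0,0,0,-0.006,0,0,1, 0,0,0,-0.006,0,0,1, 0,0,0,0,0,0,1]'
python3 - <<'E'
from h import *
pose()
from plant import get_obs
o=get_obs();r=R.from_euler("xyz",o["tcp_rot"]);A=r.as_matrix();g=o["tool_pos"]-8*A[:,2]
print("rod-axis coords",RT.as_matrix().T@(g-M),"tool F",A.T@o["contact_force"],"mom",A.T@o["moment"])
plan(M+AX*(41+20),RT,6)
E
```

```text
time: 9.2
tool_pos: [636.9, -142.7, 171.2]
tcp_rot: [-3.138, -0.613, 1.685]
contact_force: [0.1, -0.2, -1.1]
grip_width: 15.6
finger_force: 30.0
time: 9.62
tool_pos: [639.0, -157.0, 161.6]
tcp_rot: [-3.14, -0.613, 1.688]
contact_force: [-0.1, 0.7, -0.9]
grip_width: 16.0
finger_force: 30.0
t 9.62 grasp [ 639.6 -161.5  168.2] x [-0.095  0.812  0.575] z [-0.069  0.571 -0.818] F [-0.1  0.7 -0.9] w 16.0 f 30.0 q [-0.57  0.85  0.98  0.46  1.71 -0.72]
rod-axis coords [111.38631585  -0.25145663   0.85408409] tool F [ 0.03323854 -0.03436791  1.17654044] mom [ 0.0462247  -0.52608305  0.01547587]
6 x [-0.0, -0.0002, -0.0002, -0.0105, 0.0001, -0.0002] step mm 8.4 deg 0.02
```

```bash
python3 -m inch '[0,-0.0002,0,-0.0105,0.0001,-0.0002,1, 0,-0.0002,0,-0.0105,0.0001,-0.0002,1, 0,-0.0002,0,-0.0105,0.0001,-0.0002,1, 0,0,0,0,0,0,1]' && python3 -m inch '[0,-0.0002,0,-0.0105,0.0001,-0.0002,1, 0,-0.0002,0,-0.0105,0.0001,-0.0002,1, 0,-0.0002,0,-0.0105,0.0001,-0.0002,1, 0,0,0,0,0,0,1]'
python3 - <<'E'
from h import *
pose()
from plant import get_obs
o=get_obs();r=R.from_euler("xyz",o["tcp_rot"]);A=r.as_matrix();g=o["tool_pos"]-8*A[:,2]
print("rod-axis coords",RT.as_matrix().T@(g-M),"tool F",A.T@o["contact_force"],"mom",A.T@o["moment"])
plan(M+AX*(41+5),RT,6)
E
```

```text
time: 9.95
tool_pos: [641.5, -178.6, 146.6]
tcp_rot: [-3.139, -0.612, 1.686]
contact_force: [0.2, -0.0, -1.7]
grip_width: 15.7
finger_force: 30.0
time: 10.28
tool_pos: [644.2, -199.3, 132.5]
tcp_rot: [-3.139, -0.611, 1.686]
contact_force: [0.6, -0.1, -1.0]
grip_width: 15.9
finger_force: 30.0
t 10.28 grasp [ 644.7 -203.9  139.1] x [-0.094  0.813  0.574] z [-0.069  0.57  -0.819] F [ 0.6 -0.1 -1. ] w 15.9 f 30.0 q [-0.61  0.93  0.91  0.45  1.73 -0.75]
rod-axis coords [59.72500897 -0.15987172  0.25090698] tool F [-0.69944303  0.57213743  0.70323598] mom [ 0.05097118 -0.59641907  0.03580892]
6 x [-0.0001, -0.0001, -0.0003, -0.0029, 0.0, -0.0001] step mm 2.3 deg 0.03
```

```bash
python3 -m inch '[0,0,0,-0.0055,0,0,1, 0,0,0,-0.0055,0,0,1, 0,0,0,-0.003,0,0,1, 0,0,0,-0.003,0,0,1, 0,0,0,0,0,0,1]' && python3 -m inch '[0,0,0,-0.0015,0,0,1, 0,0,0,-0.0015,0,0,1, 0,0,0,0,0,0,1]'
python3 - <<'E'
from h import *
pose()
from plant import get_obs
o=get_obs();r=R.from_euler("xyz",o["tcp_rot"]);A=r.as_matrix();g=o["tool_pos"]-8*A[:,2]
print("rod-axis coords",RT.as_matrix().T@(g-M),"tool F",A.T@o["contact_force"],"mom",A.T@o["moment"])
E
```

```text
time: 10.7
tool_pos: [645.8, -209.1, 126.0]
tcp_rot: [-3.141, -0.611, 1.688]
contact_force: [0.1, -0.2, -1.3]
grip_width: 15.5
finger_force: 30.0
time: 10.95
tool_pos: [646.1, -210.8, 125.0]
tcp_rot: [-3.141, -0.611, 1.689]
contact_force: [-0.3, 0.2, -0.9]
grip_width: 16.1
finger_force: 30.0
t 10.95 grasp [ 646.7 -215.4  131.5] x [-0.096  0.813  0.574] z [-0.068  0.57  -0.819] F [-0.3  0.2 -0.9] w 16.1 f 30.0 q [-0.62  0.95  0.88  0.44  1.74 -0.76]
rod-axis coords [45.88688434  0.40398722 -0.24453873] tool F [-0.30989064 -0.2803313   0.89099291] mom [ 0.06402013 -0.5141314   0.05452963]
```

Nominally 5 mm remain, so I go in about 1 mm steps and watch the force.

```bash
python3 -m inch '[0,0,0,-0.0015,0,0,1, 0,0,0,-0.0015,0,0,1, 0,0,0,0,0,0,1]' && python3 -m inch '[0,0,0,-0.0012,0,0,1, 0,0,0,0,0,0,1]' && python3 -m inch '[0,0,0,-0.0012,0,0,1, 0,0,0,0,0,0,1]'
python3 - <<'E'
from h import *
pose()
from plant import get_obs
o=get_obs();r=R.from_euler("xyz",o["tcp_rot"]);A=r.as_matrix();g=o["tool_pos"]-8*A[:,2]
print("rod-axis coords",RT.as_matrix().T@(g-M),"tool F",A.T@o["contact_force"],"mom",A.T@o["moment"])
E
```

```text
time: 11.2
tool_pos: [646.3, -212.9, 123.5]
tcp_rot: [-3.141, -0.611, 1.689]
contact_force: [-0.3, -0.2, -0.8]
grip_width: 15.6
finger_force: 30.0
time: 11.37
tool_pos: [646.4, -213.6, 123.0]
tcp_rot: [-3.141, -0.611, 1.689]
contact_force: [-0.3, 0.2, -1.0]
grip_width: 15.5
finger_force: 30.0
time: 11.53
tool_pos: [646.5, -214.4, 122.4]
tcp_rot: [-3.141, -0.611, 1.689]
contact_force: [0.3, -0.4, -2.0]
grip_width: 15.7
finger_force: 30.0
t 11.53 grasp [ 647.1 -219.   129. ] x [-0.096  0.813  0.574] z [-0.068  0.57  -0.819] F [ 0.3 -0.4 -2. ] w 15.7 f 30.0 q [-0.63  0.96  0.87  0.44  1.74 -0.76]
rod-axis coords [41.46537035  0.36868718 -0.25398823] tool F [-1.51609615  0.23491442  1.37461839] mom [-0.01494182 -0.4898175   0.06965279]
```

```bash
python3 -m inch '[0,0,0,-0.0012,0,0,1, 0,0,0,0,0,0,1]' && python3 -m inch '[0,0,0,-0.0012,0,0,1, 0,0,0,0,0,0,1]'
python3 - <<'E'
from h import *
pose()
from plant import get_obs
o=get_obs();r=R.from_euler("xyz",o["tcp_rot"]);A=r.as_matrix();g=o["tool_pos"]-8*A[:,2]
print("rod-axis coords",RT.as_matrix().T@(g-M),"tool F",A.T@o["contact_force"],"mom",A.T@o["moment"])
E
```

```text
time: 11.7
tool_pos: [646.5, -214.5, 122.4]
tcp_rot: [-3.141, -0.612, 1.689]
contact_force: [-1.9, 2.6, 1.7]
grip_width: 15.4
finger_force: 30.0
time: 11.87
tool_pos: [646.5, -214.5, 122.4]
tcp_rot: [-3.141, -0.614, 1.69]
contact_force: [-3.0, 5.6, 4.3]
grip_width: 15.5
finger_force: 30.0
t 11.87 grasp [ 647.1 -219.1  128.9] x [-0.097  0.812  0.576] z [-0.069  0.572 -0.818] F [-3.   5.6  4.3] w 15.5 f 30.0 q [-0.63  0.96  0.87  0.44  1.74 -0.77]
rod-axis coords [41.34391483  0.3531299  -0.25775975] tool F [ 7.26691696 -2.27267986 -0.09198146] mom [0.3311524  0.65831386 0.0700725 ]
```

The rod stopped at 41.3 mm with about 7 N axial force, so the collar is seated. I hold briefly, then draw out 140 mm along the axis.

```bash
python3 -m inch '[0,0,0,0,0,0,1, 0,0,0,0,0,0,1, 0,0,0,0,0,0,1, 0,0,0,0,0,0,1, 0,0,0,0,0,0,1]' && python3 -m inch '[0,0,0,0.003,0,0,1, 0,0,0,0.008,0,0,1, 0,0,0,0.02,0,0,1, 0,0,0,0.024,0,0,1, 0,0,0,0.024,0,0,1, 0,0,0,0.024,0,0,1, 0,0,0,0.024,0,0,1, 0,0,0,0.024,0,0,1, 0,0,0,0.024,0,0,1, 0,0,0,0,0,0,1]'
python3 - <<'E'
from h import *
pose()
RP=np.array([474,-195.7,110])
# waypoint: level, pulled back, tip clear of board; then final
w=plan([480,-10,190],rot(90,0),12)
plan([474,-54.7,112],rot(90,0),6,o=w)
E
```

```text
time: 12.28
tool_pos: [646.5, -214.5, 122.4]
tcp_rot: [-3.141, -0.613, 1.69]
contact_force: [-3.5, 5.6, 4.2]
grip_width: 15.6
finger_force: 30.0
time: 13.12
tool_pos: [633.7, -99.1, 204.9]
tcp_rot: [3.138, -0.61, 1.694]
contact_force: [1.0, 1.0, -0.2]
grip_width: 15.8
finger_force: 30.0
t 13.12 grasp [ 634.2 -103.7  211.5] x [-0.101  0.814  0.573] z [-0.066  0.569 -0.82 ] F [ 1.   1.  -0.2] w 15.8 f 30.0 q [-0.5   0.76  1.05  0.49  1.7  -0.65]
12 x [-0.0019, -0.0338, 0.0066, 0.0091, -0.0153, 0.0058] step mm 15.0 deg 2.97
6 x [0.0, 0.0, 0.0, -0.0093, -0.0012, 0.0162] step mm 15.0 deg 0.00
```

```bash
python3 -m inch '[-0.0019,-0.0338,0.0066,0.0091,-0.0153,0.0058,1, -0.0019,-0.0338,0.0066,0.0091,-0.0153,0.0058,1, -0.0019,-0.0338,0.0066,0.0091,-0.0153,0.0058,1, -0.0019,-0.0338,0.0066,0.0091,-0.0153,0.0058,1, -0.0019,-0.0338,0.0066,0.0091,-0.0153,0.0058,1, -0.0019,-0.0338,0.0066,0.0091,-0.0153,0.0058,1]' && python3 -m inch '[-0.0019,-0.0338,0.0066,0.0091,-0.0153,0.0058,1, -0.0019,-0.0338,0.0066,0.0091,-0.0153,0.0058,1, -0.0019,-0.0338,0.0066,0.0091,-0.0153,0.0058,1, -0.0019,-0.0338,0.0066,0.0091,-0.0153,0.0058,1, -0.0019,-0.0338,0.0066,0.0091,-0.0153,0.0058,1, -0.0019,-0.0338,0.0066,0.0091,-0.0153,0.0058,1, 0,0,0,0,0,0,1, 0,0,0,0,0,0,1]'
python3 - <<'E'
from h import *
pose()
plan([470,-54.7,112],rot(90,0),6)
E
```

```text
time: 13.62
tool_pos: [554.6, -57.9, 197.9]
tcp_rot: [-3.13, -0.303, 1.624]
contact_force: [0.3, -0.4, -1.6]
grip_width: 15.4
finger_force: 30.0
time: 14.28
tool_pos: [480.1, -11.7, 179.3]
tcp_rot: [-3.138, -0.002, 1.569]
contact_force: [1.2, -0.2, -1.0]
grip_width: 16.1
finger_force: 30.0
t 14.28 grasp [480.1 -11.7 187.3] x [0.001 1.    0.002] z [-0.003  0.002 -1.   ] F [ 1.2 -0.2 -1. ] w 16.1 f 30.0 q [-0.19  0.32  1.73  0.    1.09 -0.18]
6 x [-0.0004, -0.0002, -0.0002, -0.009, -0.0021, 0.0157] step mm 14.6 deg 0.04
```

```bash
python3 -m inch '[0,0,0,-0.009,-0.0021,0.0157,1, 0,0,0,-0.009,-0.0021,0.0157,1, 0,0,0,-0.009,-0.0021,0.0157,1, 0,0,0,-0.009,-0.0021,0.0157,1, 0,0,0,-0.009,-0.0021,0.0157,1, 0,0,0,-0.009,-0.0021,0.0157,1, 0,0,0,0,0,0,1, 0,0,0,0,0,0,1, 0,0,0,0,0,0,1, 0,0,0,0,0,0,1]'
python3 - <<'E'
from h import *; from plant import *
pose()
t=capture("top");s=capture("side");np.savez("pics/t6.npz",**t);np.savez("pics/s6.npz",**s)
A=np.zeros((600,800,3),np.uint8)
A[:400,:400]=cv2.resize(t["image"][235:315,285:365,::-1],(400,400),interpolation=cv2.INTER_CUBIC)
A[:600,400:]=cv2.resize(s["image"][190:310,240:320,::-1],(400,600),interpolation=cv2.INTER_CUBIC)
cv2.imwrite("pics/m6.png",A)
E
```

```text
time: 15.12
tool_pos: [470.5, -55.5, 104.5]
tcp_rot: [-3.14, -0.001, 1.567]
contact_force: [0.0, -0.4, -0.3]
grip_width: 15.8
finger_force: 30.0
t 15.12 grasp [470.6 -55.5 112.5] x [0.004 1.    0.001] z [-0.002  0.001 -1.   ] F [ 0.  -0.4 -0.3] w 15.8 f 30.0 q [-0.28  0.41  1.84  0.    0.89 -0.28]
```

View pics/m6.png

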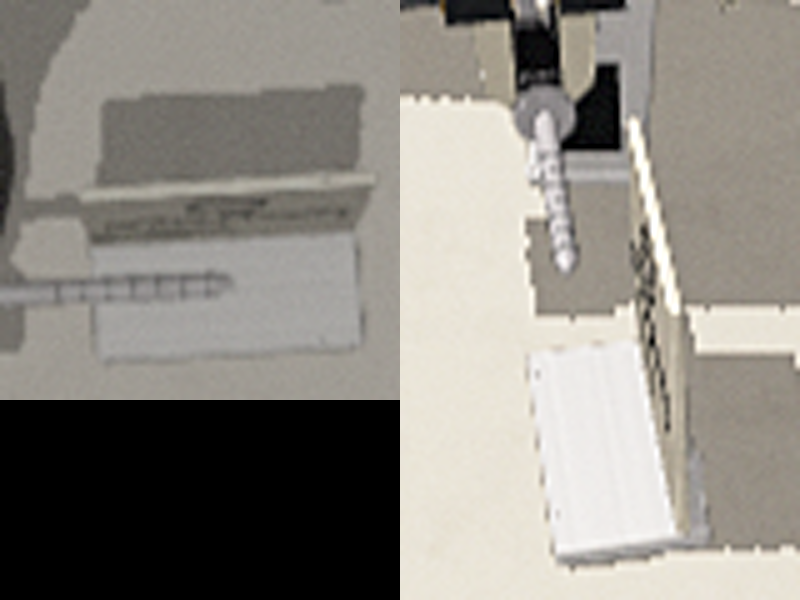

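The top crop shows the tip at (235,283), parallel to the board and clear of it. The board's top edge runs from (80,190) to (375,180). Quick numeric check:

Run:
```python
from h import *; from plant import get_obs
np.set_printoptions(precision=1,suppress=True)
t=dict(np.load("pics/t6.npz"));s=dict(np.load("pics/s6.npz"))
f=lambda x,y,z:plane(t,(285+x/5,235+y/5),z)
g=lambda x,y:(240+(x-400)/5,190+y/5)
print("tip",f(235,283,112),tri(t,(332,291.6),s,g(566,270)))
print("top edge front",f(80,196,140),f(375,184,140),"ring",f(208,206,110),"side ring on z110",plane(s,g(648,270),110))
print("foot",f(103,360,0),f(360,347,0),f(95,243,12),f(358,233,12))
o=get_obs();print(o["dq"])
```

```text
tip [ 467.9 -197.   112. ] (array([ 469.3, -196.9,  112.6]), np.float64(2.8648496770899343))
top edge front [ 502.1 -136.7  140. ] [ 500.9 -254.   140. ] ring [ 500.3 -187.8  110. ] side ring on z110 [ 503.6 -199.3  110. ]
foot [ 450.8 -139.     0. ] [ 450.7 -254.3    0. ] [ 502.  -138.1   12. ] [ 500.4 -256.    12. ]
[ 0. -0.  0. -0. -0.  0.]
```

The tip is at about (469,-197,112) and the ring centre at about (500.5,-195.5,110), so the tip stands about 31 mm in front of the board, level and still. I hand it in.

```bash
python3 -c "
from plant import *
print(close_job())"
```

```text
the job is handed in; nothing more can be done
None
```

I seated the rod in the tube at about 7 N, drew it out, and handed the job in with it held level and still; by camera its tip is about 31 mm in front of the board and within about 2 mm of the ring's centre, and no verdict was returned.

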